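Run a hydraulic cylinder's lock ring home with a pin spanner

ROBOT

A 6-joint arm with a two-finger parallel gripper is mounted at the origin on the work surface. World frame = base frame: x ahead of the robot, y to its left, z up, the work surface at z = 0. Lengths are in mm, angles in rad, forces in N, time in s.
With the tool pointing down it reaches from about 250 to 775 mm from the base axis. Payload 4 kg.
Tool frame: the origin (TCP) lies on the mounting face of the last link; the fingertips stand 173 mm ahead of it and the grasp point (between the pads) lies 155 mm ahead of it; z points along the fingers, x is the direction in which the jaws open and shut, and the axes are right-handed (so a half turn about z gives the same grasp; the last joint's range is limited). The gripper opens to 85 mm and grips with 20 to 120 N. Pads are 22 mm wide; open, the fingers measure 114 mm over their backs; the gripper's body (76 mm by 85 mm) begins 54 mm behind the grasp point. The pads swing forward as they close: fully open they stand 13 mm farther back than shut.
Start: joints at [1, 0.087, 1.371, -0, 1.684, -0.103], TCP at [248.01, 490.908, 404.741] pointing down, gripper open.
Joint ranges: [-3.1, 3.1], [-0.76, 2.03], [0.27, 2.55], [-1.08, 4.22], [0.17, 2.65], [-2.57, 2.57]. Speed limits (rad/s): [2.79, 2.79, 3.14, 3.14, 3.14, 3.14].

INTERFACE

Orientations are given as a unit quaternion [x, y, z, w].
In Python, from bench import robot, eyes gives the robot as it stands.
- The arm moves only by the shell command python3 -m jog 'ROWS' [FORCE]. ROWS is JSON, a list of rows, each a list of 7 numbers: the finger opening in mm, from 0 to 85.4, then the shift along the tool's x, y, z in mm, then the turn, a rotation vector about the tool's x, y, z in rad. In form: [[grip, dx, dy, dz, wx, wy, wz], ...]. A call has 1 to 20 rows; each row shifts and turns the commanded pose from where the row before left it, along the tool's axes as they then stand; what a row does not reach is not made up. A row lasts 1/8 s, in which the tool goes at most 62.5 mm and 10.7 degrees, less where a joint would pass 70% of its speed; a pose out of reach is approached as far as the arm can. A call with a gripper value outside its range is refused whole. The fingers move at their own pace and stop on an object; FORCE is the grip in N (left out, the last holds). Time passes only in rows, so rows that do not move let the fingers close. It gives the time, the measured TCP pose, the force and the opening at its end, in the units of the state.
- robot.sense(): the state, without advancing time (a new reading comes with each control period).
- eyes.read_camera(name): name is "scene" or "top" or "wrist"; returns a dict with "frame" (480x640x3 uint8, blue, green, red), "fx", "fy", "cx", "cy" (pixels), "k1" (the pictures are not rectified: a ray, as slopes to the right and down, at radius r is drawn at 1 + k1 r^2 times it, then the intrinsics apply), "T" (4x4, takes a point from camera to world coordinates). Camera axes: x right, y up, looking along -z (the intrinsics and any distortion apply to the point x, -y, -z); pixel columns grow to the right and rows downward; lengths in mm; the calibration is good to about 2 mm. A picture is of the moment at which its call begins. There is no depth.
- robot.hand_in(): hands the job in, once; it reports no verdict.
The state is a dict: "t": time; "joints": joint angles; "joint_velocities": joint speeds; "tau": joint torques, N m; "ee_pos": TCP position; "eef_rot": TCP orientation; "contact_force": force on the tool from outside, world axes, zero at the start; "ft_torque": the same for the moment, N m; "opening": finger opening in mm.
Only numpy, scipy, OpenCV 4.12 (cv2) and the standard library are available. Lean on these libraries where they do the work, as an engineer would, in place of code of your own. Each camera call takes 0.05 s, during which the arm holds its last target.

TASK

Take the pin spanner that fits the brass lock ring on the cylinder in the vice (the wide one with the orange grip), put both its prongs fully down into the ring's two holes, and only then turn the ring with it clockwise (seen from above) up to its stop, where the white line on the ring meets the red tab beside it. Let go and leave the spanner standing in the ring, fully down; leave the narrow black spanner in its rest.

Things in the scene. Friction and masses are not known exactly. Their poses are not given: they have to be found in the camera images.
- wide_spanner: Spanner to use, 0.35 kg. Steel bar 104 (x) x 30 (y) x 10 mm; on it an orange upright grip 50 (x) x 22 mm (y), 9 to 59 mm above the bar's underside: pinch it across y. Two tapered prongs, diameter 10, reach 18 mm below the bar at x = +-40 mm. Origin: centre of the bar's underside; z up; either way round. Starts lying on a slotted wooden rest 32 mm high, prongs in the slot: lift straight up.
- narrow_spanner: Spanner that does not fit: prongs 50 mm apart, bar 74 mm long, black grip of the same size; origin and axes as for the wide one. Leave it alone. It lies on an identical rest (140 x 52 mm, 32 mm high); the two rests may stand in either order.
- ring_top (a point): On the brass ring's axis, level with its top face (122 mm above the bench); turns with the ring, z up. Ring: diameter 124, 22 mm high; two through holes 20 mm across, 40 mm from the axis at +x and -x, so each prong has 5 mm play all round (7 degrees of lost turn). Fully down, the bar lies flat on the ring with the spanner's origin here. White line on it at +y.
- lock_ring (a joint): Ring angle, rad; grows clockwise seen from above; starts at 0 to 0.25; hard stop at 0.9, where the white line meets a red tab fixed below the rim. Turns about the upright axis only, friction about 0.1 N m, stays where left. The ring tops a 92 mm cylinder clamped in a fixed green machine vice (screw handle to 205 mm from the ring's axis), under 86 mm high.
Mind the look-alikes: they are no part of the job. What is shaped like the wide_spanner but green is not meant.

How it is judged (in metres and radians):
On the way, in this order (a step that is already met when the one before it is completed fails the run):
1. both prongs of the wide spanner are fully down in the ring's holes, before the ring has been turned (its angle still below 0.42 rad) (horizontal distance between wide_spanner and ring_top below 0.012 m and z of wide_spanner in the frame of ring_top below 0.007 m and angle between the x axis of wide_spanner and the x axis of ring_top, either way round below 0.22 rad and angle between wide_spanner's own z axis and vertical below 0.15 rad and value of joint lock_ring below 0.42 rad), for 0.1 s.
2. the ring is turned to its stop (within 0.18 rad) with the spanner, prongs still in the holes and the fingers on the spanner (horizontal distance between wide_spanner and ring_top below 0.012 m and z of wide_spanner in the frame of ring_top below 0.01 m and angle between the x axis of wide_spanner and the x axis of ring_top, either way round below 0.22 rad and angle between wide_spanner's own z axis and vertical below 0.15 rad and value of joint lock_ring above 0.72 rad and contact force between the fingers and wide_spanner above 0.5 N), for 0.1 s.
At the end, for the whole second after the job is handed in: The ring is within 10 degrees of its stop (angle above 0.72 rad); the wide spanner stands at rest in it, within 12 mm of its axis, at most 7 mm above fully down, bar within 0.22 rad of the holes' line, upright within 0.15 rad; the narrow spanner is within 30 mm of its start (horizontal distance between wide_spanner and ring_top below 0.012 m and z of wide_spanner in the frame of ring_top below 0.007 m and angle between the x axis of wide_spanner and the x axis of ring_top, either way round below 0.22 rad and angle between wide_spanner's own z axis and vertical below 0.15 rad and value of joint lock_ring above 0.72 rad and linear speed of wide_spanner below 0.02 m/s and distance of narrow_spanner from where it was at the start of the episode below 0.03 m); the robot touches nothing.
It fails at once if the narrow spanner is taken or knocked out of its rest (moved more than 30 mm) (distance of narrow_spanner from where it was at the start of the episode above 0.03 m).
It also fails if it takes over 42 s, if anything falls off the work surface, if the arm or the gripper's body presses on something with over 40 N, if the wrist force passes 120 N, or if a joint passes its speed limit or range.

## Working session

There is one attempt and no reset: what is moved stays moved. The work goes in short steps, Python scripts to look and compute and a shell command to move; the robot and the scene stay as the last step left them, time stands still between calls to the robot, and variables do not carry over. Pictures are saved under pics/ and viewed, and the job is handed in when it is done.

```bash
ls; mkdir -p pics; cat > h.py <<'E'
import numpy as np, cv2, pickle
from bench import robot, eyes
def snap(n,f):
    c=eyes.read_camera(n); cv2.imwrite(f'pics/{f}.png',c['frame']); pickle.dump(c,open(f'pics/{f}.pkl','wb')); return c
def load(f): return pickle.load(open(f'pics/{f}.pkl','rb'))
def p2w(c,u,v,z):
    K=np.array([[c['fx'],0,c['cx']],[0,c['fy'],c['cy']],[0,0,1.]])
    xy=cv2.undistortPoints(np.array([[[u,v]]],float),K,np.array([c['k1'],0,0,0.]))[0,0]
    d=c['T'][:3,:3]@np.array([xy[0],-xy[1],-1]); o=c['T'][:3,3]
    return o+d*(z-o[2])/d[2]
def w2p(c,p):
    q=np.linalg.inv(c['T'])@np.append(p,1.); x=q[0]/-q[2]; y=-q[1]/-q[2]
    s=1+c['k1']*(x*x+y*y)
    return np.array([c['fx']*x*s+c['cx'],c['fy']*y*s+c['cy']])
def crop(f,u0,v0,u1,v1,k,out):
    im=cv2.imread(f'pics/{f}.png')[v0:v1,u0:u1]; cv2.imwrite(f'pics/{out}.png',cv2.resize(im,None,fx=k,fy=k,interpolation=cv2.INTER_CUBIC))
E
python3 - <<'E'
from h import *
for n in ['scene','top','wrist']:
    c=snap(n,n+'0'); print(n,c['fx'],c['cx'],c['cy'],c['k1'],c['T'].round(2).tolist())
print(robot.sense())
E
```

```text
pics
scene 452.68192737227025 322.0210472649995 239.4965191217191 -0.08294322991090958 [[0.9, -0.36, 0.25, 778.27], [0.44, 0.73, -0.52, -556.14], [0.0, 0.58, 0.82, 839.79], [0.0, 0.0, 0.0, 1.0]]
top 495.66933735457 326.5849456784559 243.2024775256199 -0.11290595712306863 [[-0.02, 0.99, -0.12, 437.15], [-1.0, -0.02, -0.0, -104.07], [-0.01, 0.12, 0.99, 1047.31], [0.0, 0.0, 0.0, 1.0]]
wrist 364.297478926391 312.9567099139235 239.62246722024426 0.008913570023093492 [[0.45, -0.86, -0.25, 184.45], [0.89, 0.43, 0.13, 523.69], [-0.0, -0.28, 0.96, 371.74], [0.0, 0.0, 0.0, 1.0]]
{'t': 0.15, 'joints': array([ 9.99906275e-01,  8.78218558e-02,  1.37195545e+00,  7.30983108e-06,
        1.68360931e+00, -1.03090423e-01]), 'joint_velocities': array([ 0.00021016, -0.00208431, -0.00475028, -0.00077563,  0.00310376,
        0.00031853]), 'tau': array([ 1.12180947e-03, -3.52374494e+01, -3.13679051e+01, -1.77439802e-04,
        8.07253411e-03,  1.34618725e-05]), 'ee_pos': array([247.95750579, 490.83425436, 403.76319461]), 'eef_rot': array([ 8.51739841e-01,  5.23964158e-01, -8.09878305e-04,  3.85596271e-04]), 'contact_force': array([ 0.43987441, -0.00710933,  0.93417621]), 'ft_torque': array([-0.00615989, -0.00916763,  0.04336655]), 'opening': 85.53285154095695}
```

View pics/scene0.png

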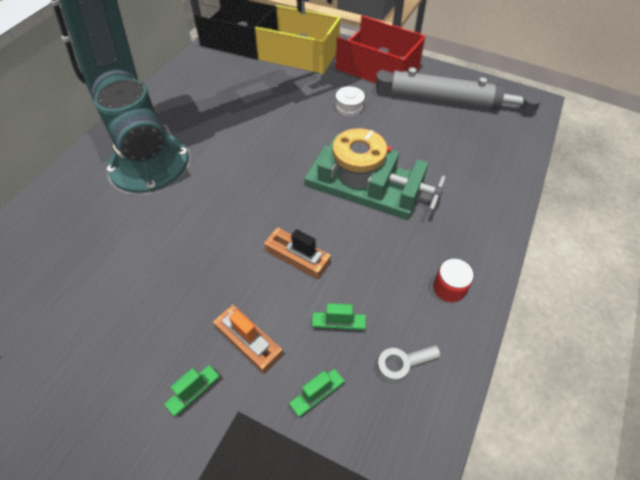

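View pics/top0.png

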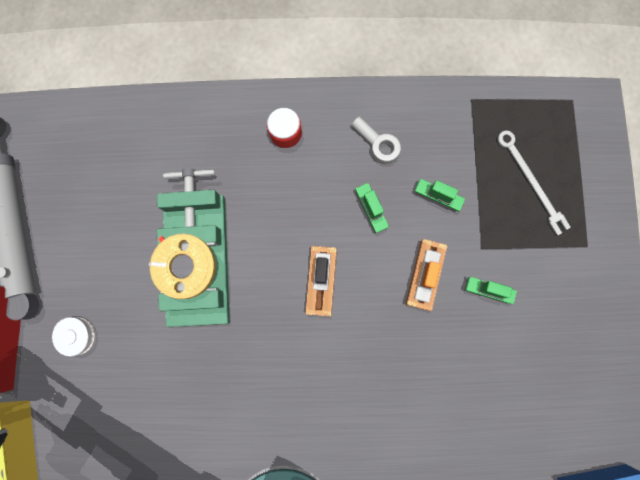

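View pics/wrist0.png

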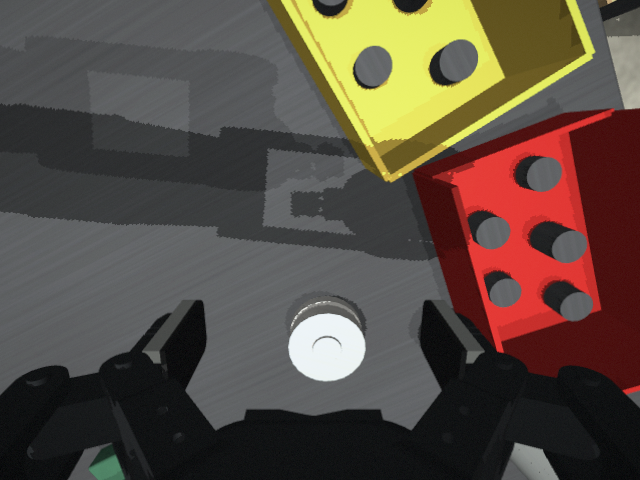

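Candidates in the top view are the orange-grip spanner on its rest at (431,275), the black narrow one at (321,270), and green look-alikes at (440,193), (372,207) and (492,290). I choose the orange one at (431,275). The brass ring is at (182,266) with its white line at (158,264). I'll check both in close crops.

```bash
python3 - <<'E'
from h import *
crop('top0',390,225,470,325,6,'c1')
crop('top0',140,220,230,310,6,'c2')
E
```

```text
(no output)
```

View pics/c1.png

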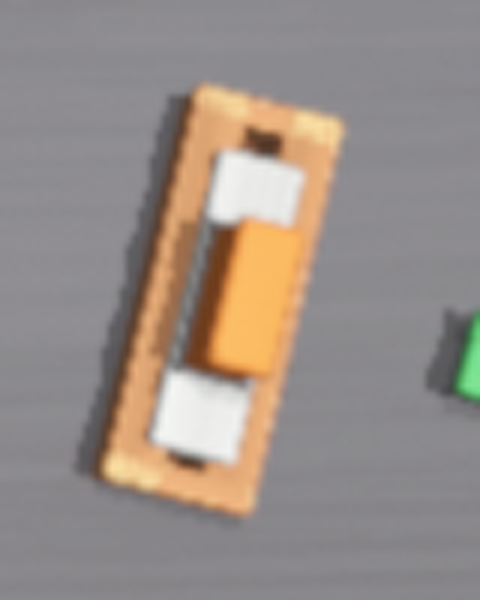

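View pics/c2.png

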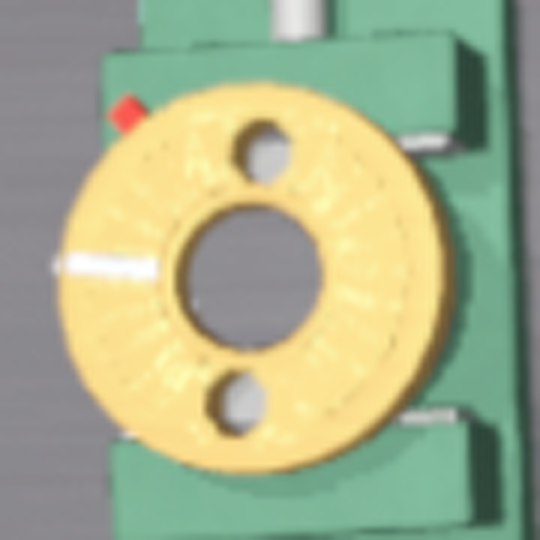

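```bash
python3 - <<'E'
from h import *
c=load('top0')
def P(l,o,z): return np.array([p2w(c,o[0]+(u+.5)/6-.5,o[1]+(v+.5)/6-.5,z)[:2] for u,v in l])
b=P([(222,150),(303,172),(240,463),(152,440)],(390,225),42); print('bar',b.round(1).tolist(),b.mean(0))
d=(b[0]+b[1]-b[2]-b[3])/2; print(np.linalg.norm(d),np.degrees(np.arctan2(d[1],d[0])))
g=P([(243,218),(300,230),(265,377),(210,367)],(390,225),91); print('grip',g.round(1).tolist(),g.mean(0))
d=(g[0]+g[1]-g[2]-g[3])/2; print(np.linalg.norm(d),np.degrees(np.arctan2(d[1],d[0])))
r=P([(202,84),(345,118),(250,515),(100,480)],(390,225),32); print('rest',r.round(1).tolist(),r.mean(0))
d=(r[0]+r[1]-r[2]-r[3])/2; print(np.linalg.norm(d),np.degrees(np.arctan2(d[1],d[0])))
# ring
e=P([(58,280),(252,82),(447,270),(252,472),(115,140),(390,140),(115,413),(390,410)],(140,220),122)
A=np.c_[2*e,np.ones(len(e))]; s=np.linalg.lstsq(A,(e**2).sum(1),rcond=None)[0]; print('ring',s[:2],np.sqrt(s[2]+s[0]**2+s[1]**2))
h=P([(262,153),(236,403)],(140,220),122); print('holes',h,h.mean(0),np.linalg.norm(h[0]-h[1])); d=h[0]-h[1]; print(np.degrees(np.arctan2(d[1],d[0])))
w=P([(60,263),(157,269)],(140,220),122); print('line',w); d=w[0]-w[1]; print(np.degrees(np.arctan2(d[1],d[0])), np.degrees(np.arctan2(*(w[0]-s[:2])[::-1])))
t=P([(125,113)],(140,220),100);print('tab',t,np.degrees(np.arctan2(*(t[0]-s[:2])[::-1])))
T=robot.sense(); from scipy.spatial.transform import Rotation as R
print(R.from_quat(T['eef_rot']).as_matrix().round(4))
E
```

```text
bar [[546.2, -305.3], [538.0, -332.9], [439.8, -306.9], [448.3, -277.3]] [ 493.09091826 -305.59720386]
101.69350085242651 -15.397705055252267
grip [[518.6, -301.4], [514.3, -319.8], [467.0, -306.3], [470.7, -288.6]] [ 492.64567099 -304.01269443]
49.340857455416405 -15.507149706817772
rest [[570.4, -301.4], [557.5, -350.8], [422.1, -311.6], [435.3, -260.7]] [ 496.3213009  -306.12771044]
140.9566397591668 -16.44392927520498
ring [517.14063085 174.6454038 ] 62.0118142911323
holes [[555.85587472 171.57088982]
 [476.86631918 178.90395498]] [516.36109695 175.2374224 ] 79.32921107151138
-5.303901931628931
line [[522.04278094 236.71300549]
 [519.57414019 205.01764161]]
85.54642370655384 85.48410677474523
tab [[572.79642867 224.07670894]] 41.610231414015374
[[ 4.509e-01  8.926e-01 -1.000e-03]
 [ 8.926e-01 -4.509e-01 -1.500e-03]
 [-1.800e-03 -2.000e-04 -1.000e+00]]
```

The crop shows an orange grip on a bar that nearly fills the slot. The bar measures 102 mm and the grip 49 mm, which matches the wide spanner, at (493,-305) with yaw -15.4°. The ring is at (517,175) with fitted radius 62. Its holes are 79 mm apart, the hole-line yaw is about -5°, and about 44° of turn remain to the tab. Next I'll move above the spanner.

```bash
python3 -m jog '[[85,-15,15,0,0,0,0],[85,-33,32,0,0,0,0],[85,-33,32,0,0,0,0],[85,-33,32,0,0,0,0],[85,-33,32,0,0,0,0],[85,-33,32,0,0,0,0],[85,-33,32,0,0,0,0],[85,-33,32,0,0,0,0],[85,-33,32,0,0,0,0],[85,-33,32,0,0,0,0],[85,-33,32,0,0,0,0],[85,-33,32,0,0,0,0],[85,-33,32,0,0,0,0],[85,-33,32,0,0,0,0],[85,-33,32,0,0,0,0],[85,-33,32,0,0,0,0],[85,-33,32,0,0,0,0],[85,-33,32,0,0,0,0],[85,-25,20,0,0,0,-0.1],[85,0,0,0,0,0,-0.1]]'
python3 - <<'E'
from h import *
from scipy.spatial.transform import Rotation as R
T=robot.sense();print(T['t'],T['ee_pos'],T['joints'].round(2)); print(R.from_quat(T['eef_rot']).as_matrix().round(4)); snap('wrist','w1')
E
```

```text
t: 2.65
ee_pos: [492.7, -309.4, 403.7]
eef_rot: [0.795, 0.606, -0.001, -0.001]
contact_force: [-0.0, -0.5, -0.7]
opening: 84.9
2.65 [ 492.71482019 -309.40556598  403.67315705] [-0.66  0.16  1.29 -0.    1.69 -1.96]
[[ 2.650e-01  9.643e-01 -1.900e-03]
 [ 9.643e-01 -2.650e-01  3.000e-04]
 [-2.000e-04 -1.900e-03 -1.000e+00]]
```

View pics/w1.png

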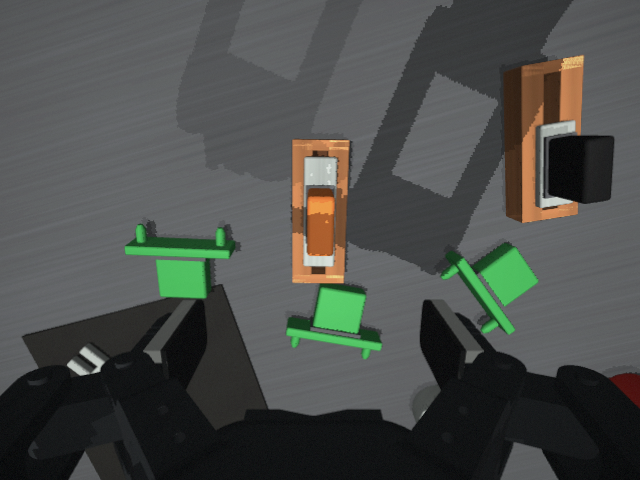

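Wrist view: the orange grip's top face is around (320,222), the bar runs from (320,157) to (320,265), and the nearest green one at (338,310) lies clear. I'll cross-check the position from this picture.

```bash
python3 - <<'E'
from h import *
crop('w1',280,130,365,290,4,'c3')
E
```

```text
(no output)
```

View pics/c3.png

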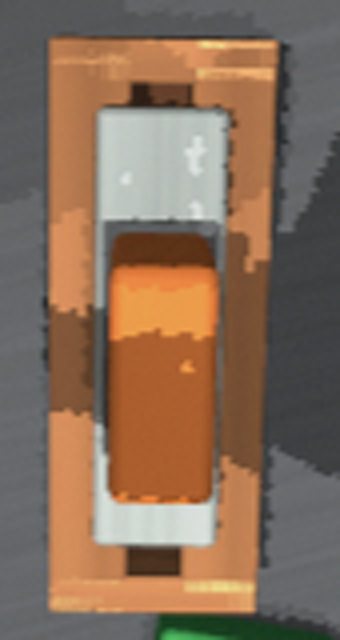

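```bash
python3 - <<'E'
from h import *
c=load('w1')
def P(l,o,z,k=4): return np.array([p2w(c,o[0]+(u+.5)/k-.5,o[1]+(v+.5)/k-.5,z)[:2] for u,v in l])
for n,l,z in [('bar',[(98,108),(228,108),(215,545),(94,543)],42),('grip',[(111,266),(218,266),(212,500),(108,498)],91)]:
    b=P(l,(280,130),z); d=(b[0]+b[1]-b[2]-b[3])/2; w=(b[0]-b[1]+b[3]-b[2])/2
    print(n,b.mean(0),np.linalg.norm(d),np.linalg.norm(w),np.degrees(np.arctan2(d[1],d[0])))
E
```

```text
bar [ 493.87946611 -302.85908515] 102.51494971977131 28.936648853392523 163.80014872058422
grip [ 493.45642682 -302.83853479] 47.643639626727825 20.945894961891028 163.86123146671562
```

```bash
python3 -m jog '[[85,5.5,-1,20,0,0,0],[85,0,0,40,0,0,0],[85,0,0,40,0,0,0],[85,0,0,40,0,0,0],[85,0,0,25,0,0,0],[85,0,0,14,0,0,0],[85,0,0,0,0,0,0],[85,0,0,0,0,0,0]]' 60
python3 - <<'E'
from h import *
T=robot.sense();print(T['t'],T['ee_pos'],T['contact_force'])
snap('wrist','w2')
E
```

```text
t: 3.7
ee_pos: [494.6, -301.4, 227.3]
eef_rot: [0.795, 0.606, 0.0, 0.001]
contact_force: [-0.3, -0.2, 1.1]
opening: 84.8
3.7 [ 494.60379088 -301.39478369  227.33074137] [-0.25784123 -0.19560791  1.05945021]
```

View pics/w2.png

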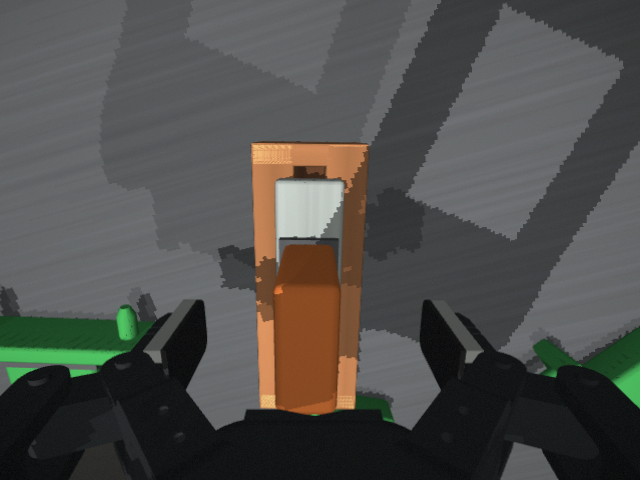

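The grip is at (308,330) between the pads, whose midpoint is near (313,330), so it is about 2 mm to the left. I'll shift and close.

```bash
python3 -m jog '[[85,-2.2,-0.7,2,0,0,0],[60,0,0,0,0,0,0],[40,0,0,0,0,0,0],[15,0,0,0,0,0,0],[15,0,0,0,0,0,0],[15,0,0,0,0,0,0],[15,0,0,0,0,0,0]]' 60
python3 - <<'E'
from h import *
T=robot.sense();print(T['t'],T['ee_pos'],T['contact_force'],T['ft_torque'],T['opening'])
snap('wrist','w3')
E
```

```text
t: 4.62
ee_pos: [493.1, -303.0, 223.8]
eef_rot: [0.795, 0.606, 0.0, 0.0]
contact_force: [0.0, -1.6, 0.7]
opening: 21.5
4.625 [ 493.09577678 -303.03912465  223.8203199 ] [ 0.04366196 -1.5844639   0.74825131] [-0.04976    -0.00482426  0.06091765] 21.51345275808146
```

View pics/w3.png

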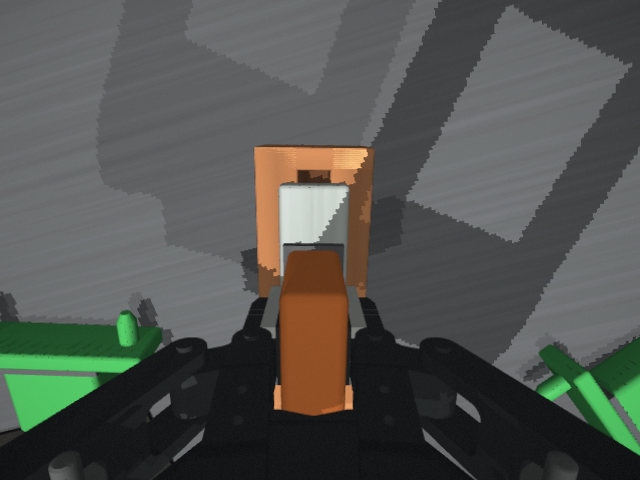

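The grip is held, with the opening at 21.5 mm. Next I'll lift straight up.

```bash
python3 -m jog '[[15,0,0,-10,0,0,0],[15,0,0,-20,0,0,0],[15,0,0,-30,0,0,0],[15,0,0,-30,0,0,0],[15,0,0,-30,0,0,0],[15,0,0,-20,0,0,0],[15,0,0,-10,0,0,0],[15,0,0,0,0,0,0]]' 80
python3 - <<'E'
from h import *
T=robot.sense();print(T['t'],T['ee_pos'],T['contact_force'],T['ft_torque'],T['opening'])
snap('scene','s1')
crop('s1',180,170,380,370,3,'c4')
E
```

```text
t: 5.68
ee_pos: [493.0, -302.9, 373.9]
eef_rot: [0.795, 0.606, 0.0, 0.0]
contact_force: [0.2, 0.5, -3.3]
opening: 21.3
5.675 [ 493.04182125 -302.90087009  373.93790798] [ 0.22237614  0.4865549  -3.25883762] [-0.00602059  0.01800623 -0.01565864] 21.28983746743702
```

View pics/c4.png

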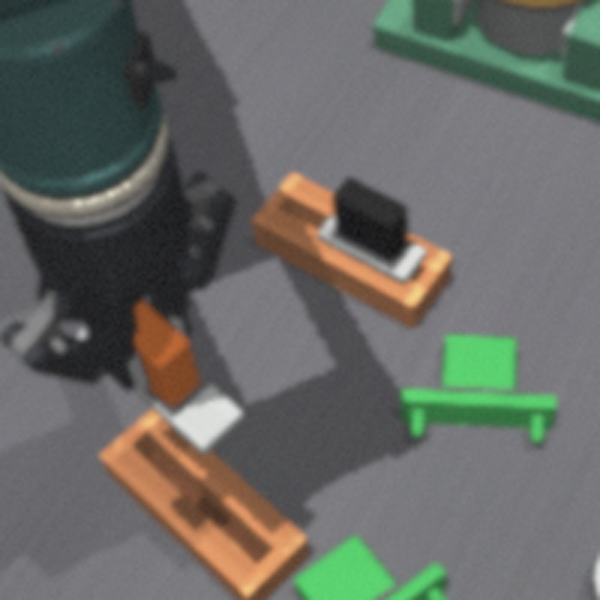

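The spanner is lifted, with its bar end at crop (205,415). The rest is empty and the weight reads 3.3 N, matching 0.35 kg. I'll carry it over the ring.

```bash
python3 -m jog '[[15,10,-2,0,0,0,0],[15,25,-5.6,0,0,0,0],[15,33.4,-7.4,0,0,0,0],[15,33.4,-7.4,0,0,0,0],[15,33.4,-7.4,0,0,0,0],[15,33.4,-7.4,0,0,0,0],[15,33.4,-7.4,0,0,0,0],[15,33.4,-7.4,0,0,0,0],[15,33.4,-7.4,0,0,0,0],[15,33.4,-7.4,0,0,0,0],[15,33.4,-7.4,0,0,0,0],[15,33.4,-7.4,0,0,0,0],[15,33.4,-7.4,0,0,0,0],[15,33.4,-7.4,0,0,0,0],[15,33.4,-7.4,0,0,0,0],[15,23,-5,0,0,0,0],[15,9,-2.2,0,0,0,0],[15,0,0,0,0,0,-0.097],[15,0,0,0,0,0,-0.09],[15,0,0,0,0,0,0]]'
python3 - <<'E'
from h import *
from scipy.spatial.transform import Rotation as R
T=robot.sense();print(T['t'],T['ee_pos'],T['joints'].round(2)); print(R.from_quat(T['eef_rot']).as_matrix().round(4)); snap('wrist','w4'); snap('top','t4'); snap('scene','s4')
crop('t4',120,190,260,300,5,'c5');crop('s4',280,60,460,220,4,'c6')
E
```

```text
t: 8.22
ee_pos: [518.4, 209.3, 373.2]
eef_rot: [0.736, 0.677, -0.001, -0.0]
contact_force: [0.6, 0.7, -4.3]
opening: 21.0
8.225 [518.39560493 209.34651445 373.17695642] [ 0.28  0.12  1.4  -0.    1.63 -1.21]
[[ 8.230e-02  9.966e-01 -1.100e-03]
 [ 9.966e-01 -8.230e-02 -6.000e-04]
 [-7.000e-04 -1.000e-03 -1.000e+00]]
```

View pics/w4.png

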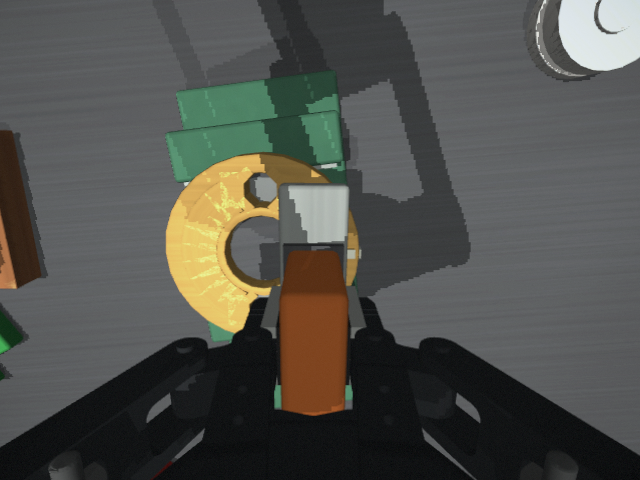

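View pics/c6.png

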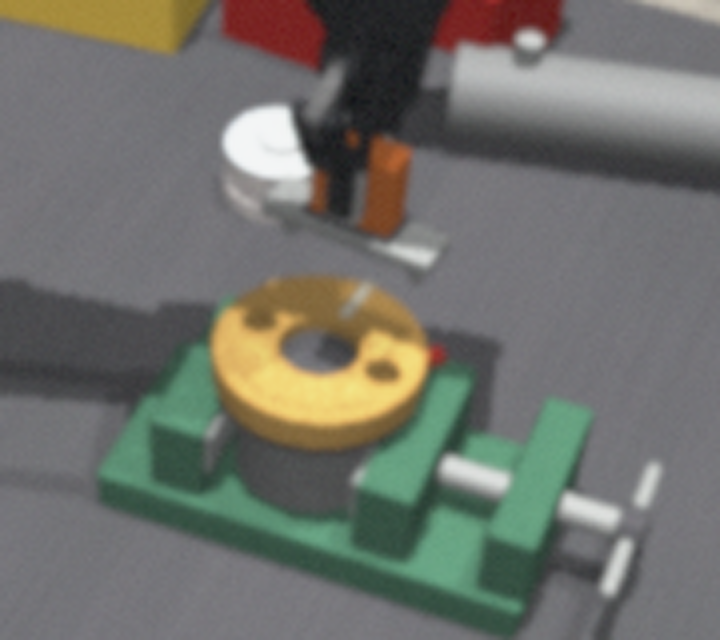

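The spanner overshot by about 34 mm in y, because I typed one row too many. In the wrist view the ring's hole is at (262,188) and the bar end at (315,183). I'll correct this and measure the ring again in the wrist view.

```bash
python3 -m jog '[[15,-10,0.4,0,0,0,0],[15,-15,0.6,0,0,0,0],[15,-9.3,0.4,6,0,0,0],[15,0,0,6,0,0,0],[15,0,0,0,0,0,0],[15,0,0,0,0,0,0]]'
python3 - <<'E'
from h import *
from scipy.spatial.transform import Rotation as R
T=robot.sense();print(T['t'],T['ee_pos']); print(R.from_quat(T['eef_rot']).as_matrix().round(4)); snap('wrist','w5'); snap('scene','s5');
crop('w5',200,120,440,300,3.3,'c7');crop('s5',280,60,460,220,4,'c8')
E
```

```text
t: 9.12
ee_pos: [517.3, 175.7, 361.6]
eef_rot: [0.735, 0.678, 0.0, -0.0]
contact_force: [-0.3, 0.3, -3.8]
opening: 21.0
9.125 [517.25104867 175.69104814 361.62067298]
[[ 8.030e-02  9.968e-01 -1.000e-04]
 [ 9.968e-01 -8.030e-02  2.000e-04]
 [ 2.000e-04 -1.000e-04 -1.000e+00]]
```

View pics/c7.png

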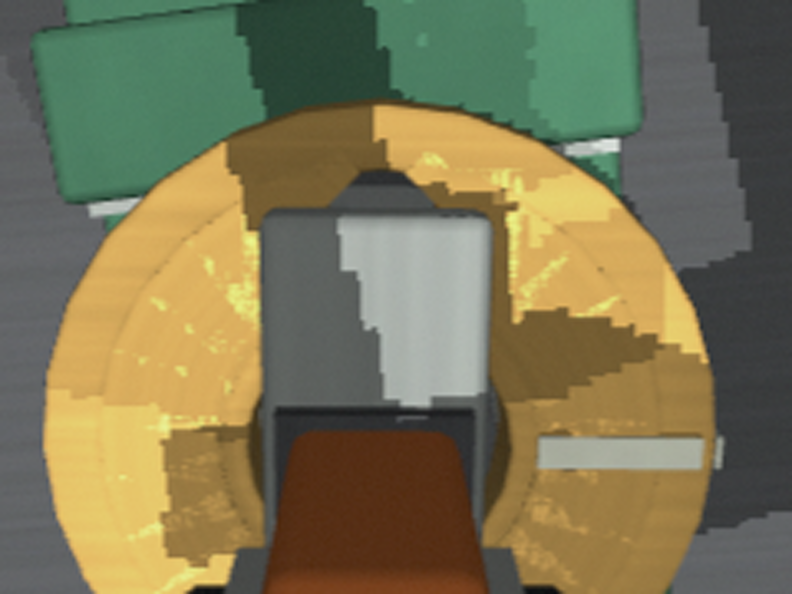

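View pics/c8.png

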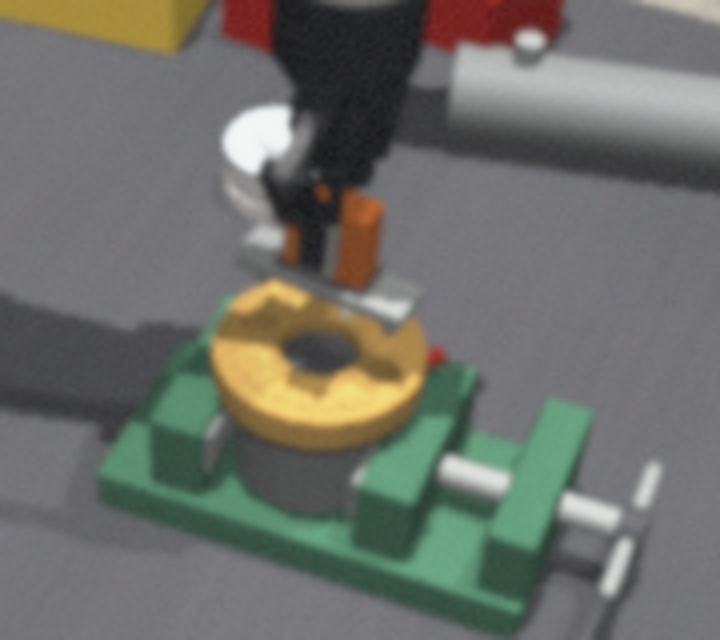

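```bash
python3 - <<'E'
from h import *
c=load('w5')
def P(l,z,o=(200,120),k=3.3): return np.array([p2w(c,o[0]+(u+.5)/k-.5,o[1]+(v+.5)/k-.5,z)[:2] for u,v in l])
e=P([(45,425),(380,103),(714,440),(90,270),(232,140),(560,150),(655,240)],122)
A=np.c_[2*e,np.ones(len(e))]; s=np.linalg.lstsq(A,(e**2).sum(1),rcond=None)[0]; print('ring',s[:2],np.sqrt(s[2]+s[0]**2+s[1]**2))
w=P([(702,453),(540,453)],122); d=w[0]-w[1]; print('line',w,np.degrees(np.arctan2(d[1],d[0])),np.degrees(np.arctan2(*(w[0]-s[:2])[::-1])))
b=P([(262,212),(490,212),(486,440),(262,440)],180); d=b[0]-b[3]+b[1]-b[2]; print('bar',b,np.degrees(np.arctan2(d[1],d[0]))); m=(b[0]+b[1])/2; u=b[0]-b[1]; u=np.array([u[1],-u[0]])/np.linalg.norm(u);
print(m, m-52*np.array([np.cos(np.radians(-4.7)),-.082]), np.linalg.norm(b[0]-b[1]))
h=P([(378,170)],122);print('hole far edge',h,np.linalg.norm(h-s[:2]))
E
```

```text
ring [516.64760415 177.97279649] 60.705592706038594
line [[522.6206187  236.21311143]
 [520.24155094 206.76584639]] 85.38106087300919 84.14432821057297
bar [[465.211205   166.85426818]
 [467.49581377 195.07364725]
 [497.24271866 192.95396488]
 [494.87135545 163.66859371]] 174.89672915733397
[466.35350939 180.96395771] [414.52836527 185.22795771] 28.31170769092128
hole far edge [[467.00070269 181.3571712 ]] 49.76212231535085
```

The wrist measurement agrees: the ring line's yaw is 85.4° and the tool's is 85.4°, with the spanner about 1.4 mm too far in x. I'll correct that and lower.

```bash
python3 -m jog '[[15,0.5,-1.3,6,0,0,0],[15,0,0,9,0,0,0],[15,0,0,9,0,0,0],[15,0,0,6,0,0,0],[15,0,0,4,0,0,0],[15,0,0,4,0,0,0],[15,0,0,4,0,0,0],[15,0,0,2,0,0,0],[15,0,0,0,0,0,0]]'
python3 - <<'E'
from h import *
T=robot.sense();print(T['t'],T['ee_pos'],T['contact_force'],T['ft_torque']); snap('scene','s6');snap('top','t6');snap('wrist','w6')
crop('s6',300,80,440,200,5,'c9')
E
```

```text
t: 10.35
ee_pos: [516.0, 176.0, 317.6]
eef_rot: [0.735, 0.678, -0.0, -0.0]
contact_force: [0.4, 0.3, -3.5]
opening: 21.0
10.35 [515.96482256 176.0390211  317.59665489] [ 0.35710593  0.3119455  -3.52818145] [ 0.04848734 -0.02048802 -0.00732474]
```

View pics/c9.png

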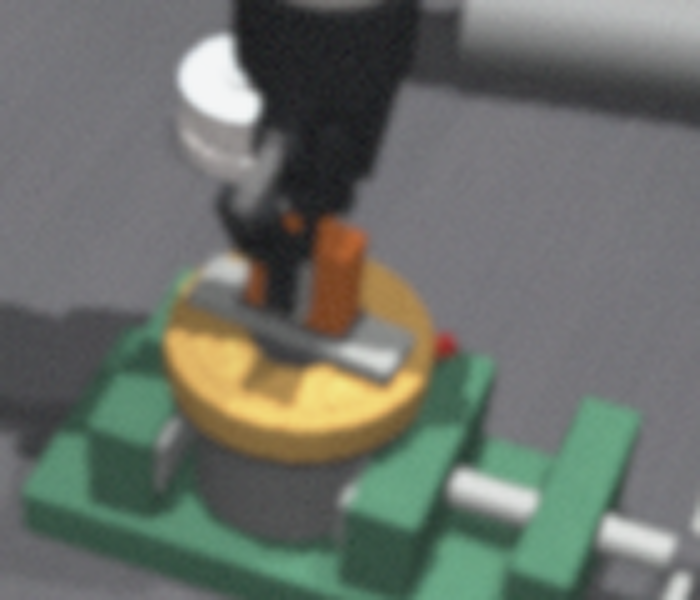

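View pics/w6.png

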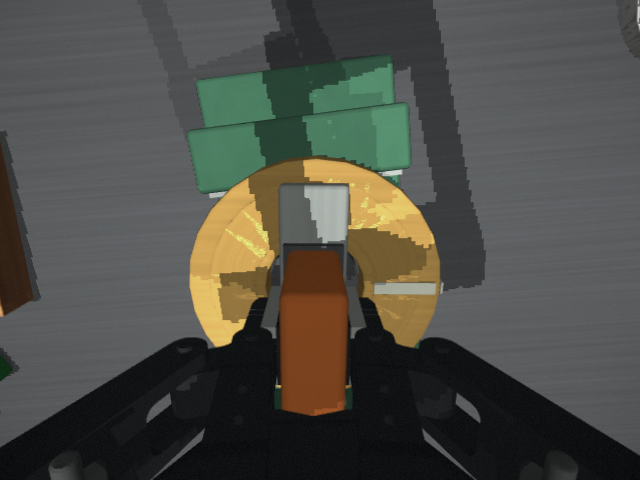

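The prongs are in the holes with no side force (the force still reads only the spanner's weight), and the bar is about 4 mm above the ring. I'll lower it to contact.

```bash
python3 -m jog '[[15,0,0,2,0,0,0],[15,0,0,1.5,0,0,0],[15,0,0,0.5,0,0,0],[15,0,0,0.5,0,0,0],[15,0,0,0,0,0,0],[15,0,0,0,0,0,0]]'
python3 - <<'E'
from h import *
T=robot.sense();print(T['t'],T['ee_pos'],T['contact_force'],T['ft_torque'])
E
```

```text
t: 11.25
ee_pos: [515.9, 176.0, 313.8]
eef_rot: [0.735, 0.678, 0.0, 0.0]
contact_force: [-3.2, -0.5, 1.6]
opening: 21.1
11.25 [515.91178206 176.04034477 313.83112806] [-3.18164784 -0.4722131   1.56336645] [-0.08489797  0.40105001  0.02061868]
```

The bar is down: the TCP is at z = 313.8 as predicted, and contact adds 5 N. Next I'll turn clockwise (tool +z) about 0.72 rad.

```bash
python3 -m jog '[[15,0,0,0,0,0,0.05],[15,0,0,0,0,0,0.07],[15,0,0,0,0,0,0.1],[15,0,0,0,0,0,0.1],[15,0,0,0,0,0,0.1],[15,0,0,0,0,0,0.1],[15,0,0,0,0,0,0.1],[15,0,0,0,0,0,0.1],[15,0,0,0,0,0,0],[15,0,0,0,0,0,0]]'
python3 - <<'E'
from h import *
from scipy.spatial.transform import Rotation as R
T=robot.sense();print(T['t'],T['ee_pos'],T['contact_force'],T['ft_torque'],R.from_quat(T['eef_rot']).as_matrix()[:2,0]); snap('scene','s7');snap('wrist','w7')
crop('s7',300,80,440,200,5,'c10')
E
```

```text
t: 12.5
ee_pos: [516.3, 176.4, 313.8]
eef_rot: [0.927, 0.376, 0.001, -0.0]
contact_force: [0.5, 2.4, 1.2]
opening: 20.8
12.5 [516.34125021 176.40966101 313.77249688] [0.49746041 2.38428166 1.23704062] [ 0.55503521 -0.20764229  0.00423933] [0.71684834 0.69722408]
```

View pics/c10.png

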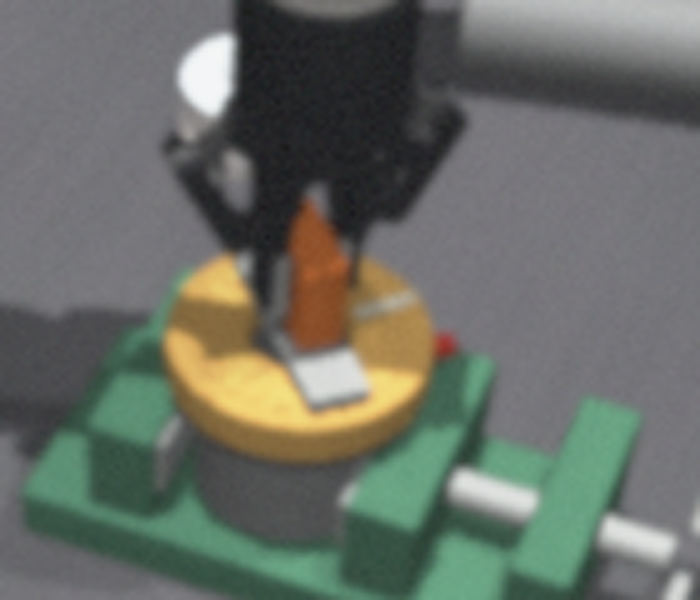

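View pics/w7.png

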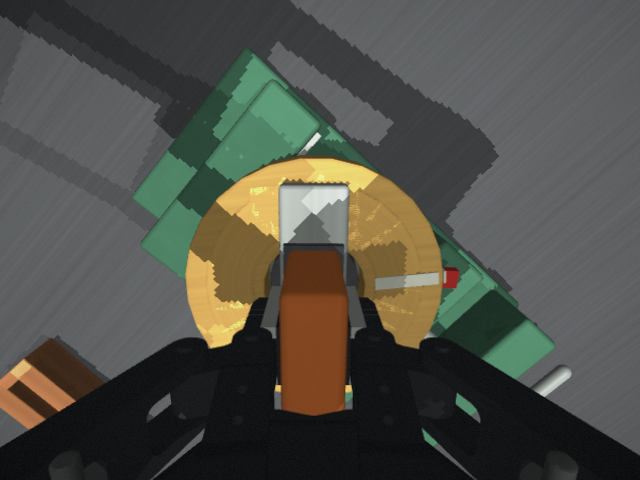

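The line is at (376,284)–(440,279) and the tab at (452,278), so the ring is nearly there. I'll turn on in small steps, watching the torque.

```bash
python3 -m jog '[[15,0,0,0,0,0,0.05],[15,0,0,0,0,0,0.05],[15,0,0,0,0,0,0.0],[15,0,0,0,0,0,0]]'
python3 - <<'E'
from h import *
from scipy.spatial.transform import Rotation as R
c=load('w7')
w=[p2w(c,u,v,122) for u,v in [(440,279),(376,284)]];d=w[0]-w[1];print(np.degrees(np.arctan2(d[1],d[0])))
T=robot.sense();a=R.from_quat(T['eef_rot']).as_matrix()[:2,0];print(T['t'],T['ee_pos'],T['contact_force'],T['ft_torque'],np.degrees(np.arctan2(a[1],a[0]))); snap('wrist','w8')
crop('w8',340,220,500,340,5,'c11')
E
```

```text
t: 13.1
ee_pos: [516.3, 176.3, 313.8]
eef_rot: [0.944, 0.329, 0.001, -0.0]
contact_force: [0.6, 4.5, 1.8]
opening: 21.1
48.968331737902005
13.1 [516.26741642 176.33063543 313.78298804] [0.63081003 4.50218406 1.8279041 ] [ 0.75365479 -0.38535074  0.02434069] 38.45004167271091
```

View pics/c11.png

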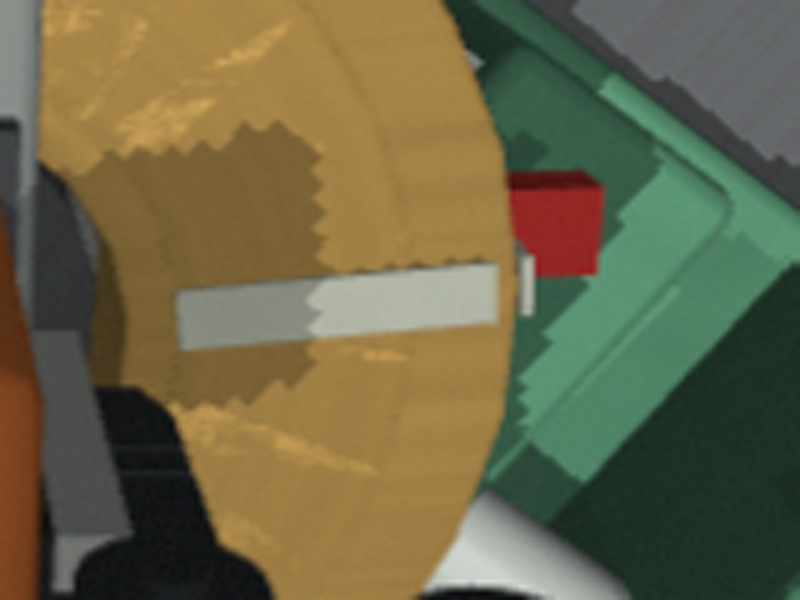

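```bash
python3 - <<'E'
from h import *
c=load('w8')
f=lambda u,v,z:p2w(c,340+(u+.5)/5-.5,220+(v+.5)/5-.5,z)
ctr=np.array([516.8,175.8,0])
a=f(498,293,122);b=f(177,321,122);d=a-b
print('line',np.degrees(np.arctan2(d[1],d[0])),[np.degrees(np.arctan2(*(q-ctr)[:2][::-1])) for q in (a,b)])
for z in (90,95,100): t=f(556,232,z);print(z,t,np.degrees(np.arctan2(*(t-ctr)[:2][::-1])),np.linalg.norm((t-ctr)[:2]))
E
```

```text
line 43.79307444630096 [np.float64(44.74683203377489), np.float64(45.68956875532297)]
90 [577.63596319 225.19419181  90.        ] 39.07398171949978 78.36326053580429
95 [574.88535634 225.39439986  95.        ] 40.491340232757764 76.37743854197758
100 [572.13474949 225.59460791 100.        ] 41.98339851527841 74.44083205671318
```

The line is at about 44° and the tab at 41–42°, so roughly 2–3° remain. I'll give it a little more.

```bash
python3 -m jog '[[15,0,0,0,0,0,0.03],[15,0,0,0,0,0,0.02],[15,0,0,0,0,0,0],[15,0,0,0,0,0,0]]'
python3 - <<'E'
from h import *
from scipy.spatial.transform import Rotation as R
T=robot.sense();a=R.from_quat(T['eef_rot']).as_matrix()[:2,0];print(T['t'],T['ee_pos'],T['contact_force'],T['ft_torque'],np.degrees(np.arctan2(a[1],a[0]))); snap('wrist','w9')
crop('w9',340,220,500,340,5,'c12'); crop('w9',200,120,440,300,3.3,'c13')
E
```

```text
t: 13.65
ee_pos: [516.2, 176.3, 313.8]
eef_rot: [0.952, 0.305, 0.001, -0.0]
contact_force: [2.0, 4.5, 2.1]
opening: 21.0
13.65 [516.2363426  176.32971707 313.78691616] [1.9662309  4.50756912 2.10058267] [ 0.87867999 -0.46945654  0.01211319] 35.484526226972555
```

View pics/c12.png

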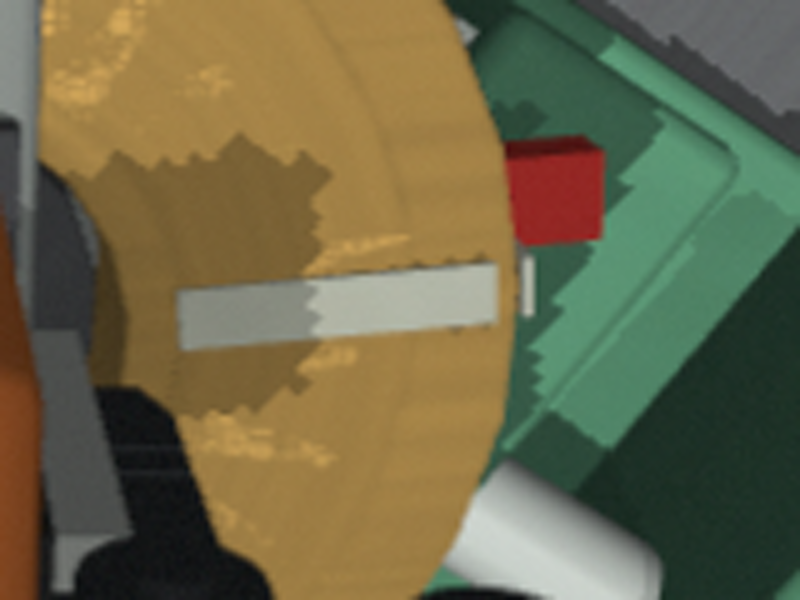

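The line has followed to about 41°, level with the tab. That is at least 0.775 rad turned from the start yaw. One more small nudge will feel for the stop.

```bash
python3 -m jog '[[15,0,0,0,0,0,0.03],[15,0,0,0,0,0,0],[15,0,0,0,0,0,0]]'
python3 - <<'E'
from h import *
from scipy.spatial.transform import Rotation as R
T=robot.sense();a=R.from_quat(T['eef_rot']).as_matrix()[:2,0];print(T['t'],T['ee_pos'],T['contact_force'],T['ft_torque'],np.degrees(np.arctan2(a[1],a[0]))); c=snap('wrist','w10')
crop('w10',340,220,500,340,5,'c14')
E
```

```text
t: 14.08
ee_pos: [516.7, 176.6, 313.8]
eef_rot: [0.957, 0.291, 0.002, -0.0]
contact_force: [4.4, 5.6, 0.5]
opening: 21.2
14.075 [516.68218909 176.56930741 313.80668613] [4.37685857 5.61379015 0.50537348] [ 1.08158831 -0.85885539  0.16436406] 33.806623830070336
```

View pics/c14.png

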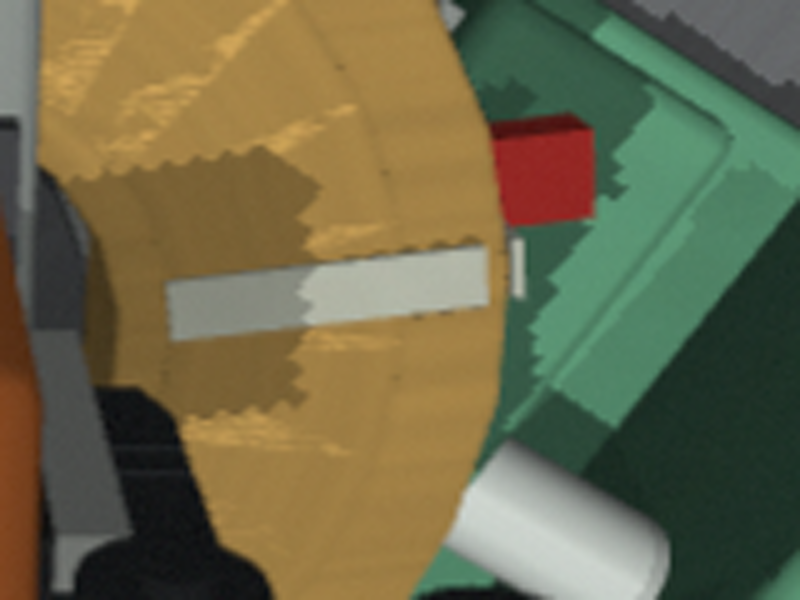

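At the stop: the torque rose to 0.16 N m and the tool lagged its command. I'll unload slightly, release and look.

```bash
python3 -m jog '[[15,0,0,0,0,0,-0.03],[15,0,0,0,0,0,0],[25,0,0,0,0,0,0],[35,0,0,0,0,0,0],[50,0,0,0,0,0,0],[70,0,0,0,0,0,0],[85,0,0,0,0,0,0],[85,0,0,0,0,0,0]]'
python3 - <<'E'
from h import *
T=robot.sense();print(T['t'],T['ee_pos'],T['contact_force'],T['opening']); snap('wrist','w11')
E
```

```text
t: 15.12
ee_pos: [516.0, 176.0, 313.2]
eef_rot: [0.952, 0.305, -0.0, 0.0]
contact_force: [-0.1, -0.3, 0.4]
opening: 85.1
15.125 [515.9652218  176.02057199 313.22232414] [-0.07684098 -0.25411558  0.36496313] 85.12167886849794
```

View pics/w11.png

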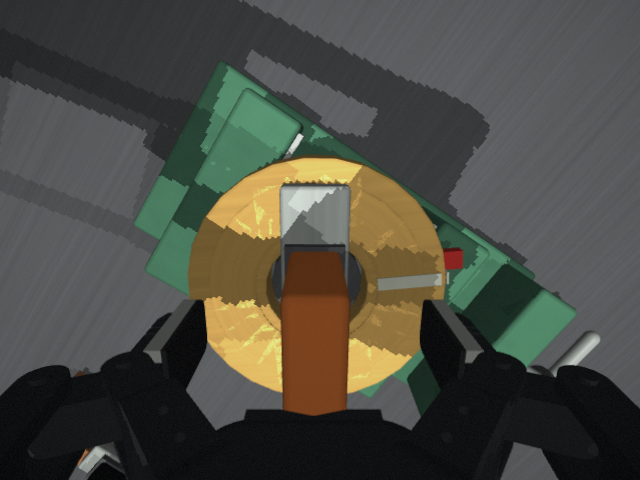

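The gripper is open and clear of the spanner, which stands upright at (315,300). I'll retreat straight up, then move back to uncover it for the top view.

```bash
python3 -m jog '[[85,0,0,-15,0,0,0],[85,0,0,-30,0,0,0],[85,0,0,-40,0,0,0],[85,0,0,-40,0,0,0],[85,0,0,-20,0,0,0],[85,-20,-5,0,0,0,0],[85,-40,-10,0,0,0,0],[85,-50,-12,0,0,0,0],[85,-50,-12,0,0,0,0],[85,-30,-5,0,0,0,0],[85,0,0,0,0,0,0],[85,0,0,0,0,0,0]]'
python3 - <<'E'
from h import *
T=robot.sense();print(T['t'],T['ee_pos'],T['contact_force']); snap('top','t12');snap('scene','s12')
crop('t12',130,210,240,320,5,'c15'); crop('s12',300,80,440,200,5,'c16')
E
```

```text
t: 16.68
ee_pos: [335.9, 101.5, 459.1]
eef_rot: [0.952, 0.305, 0.001, 0.0]
contact_force: [-0.2, 0.3, 0.6]
opening: 84.9
16.675 [335.93339976 101.51987379 459.12007145] [-0.1671186   0.26561787  0.63282507]
```

View pics/c15.png

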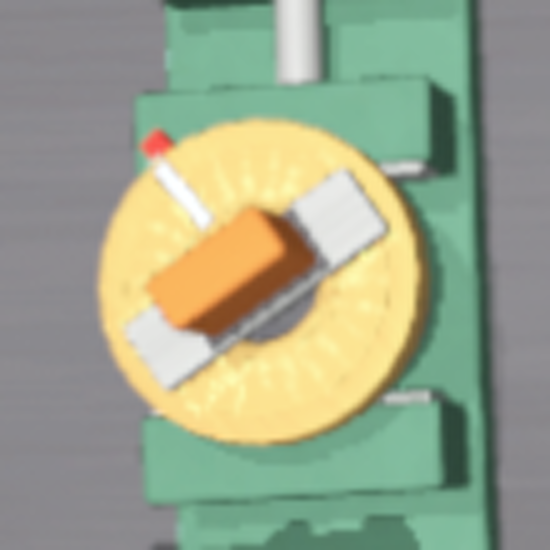

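View pics/c16.png

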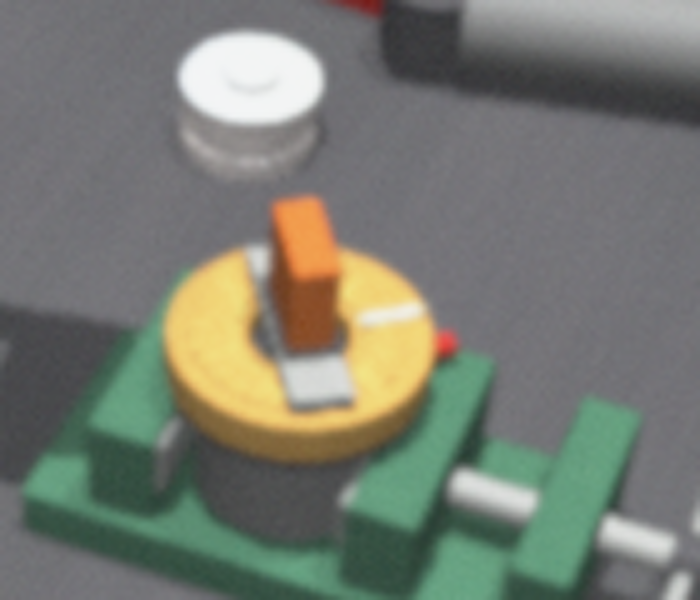

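View pics/t12.png

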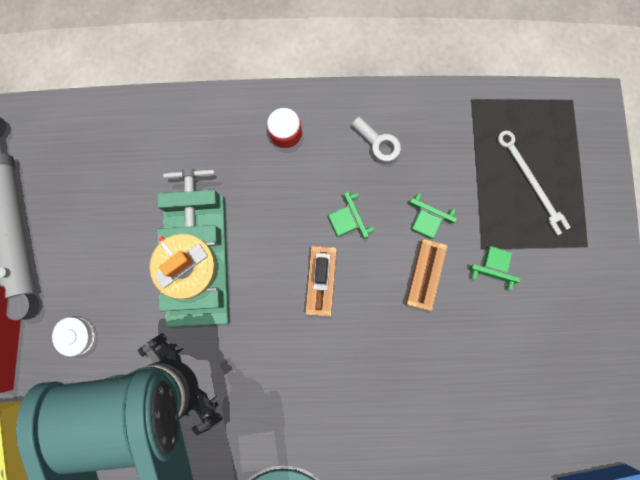

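The white line (180,190) points at the red tab (157,143). The bar lies flat on the ring, and the narrow spanner is unmoved at (321,270). One numeric check before handing in.

```bash
python3 - <<'E'
from h import *
c=load('t12')
P=lambda l,z:np.array([p2w(c,130+(u+.5)/5-.5,210+(v+.5)/5-.5,z)[:2] for u,v in l])
b=P([(347,168),(390,230),(170,390),(125,330)],132);d=b[0]+b[1]-b[2]-b[3]
print(b.mean(0),np.linalg.norm(d)/2,np.degrees(np.arctan2(d[1],d[0])))
w=P([(157,168),(207,223)],122);d=w[0]-w[1];print('line',np.degrees(np.arctan2(d[1],d[0])))
print(robot.hand_in())
E
```

```text
[516.13579886 172.07827216] 102.50959674963106 -54.86109976445199
line 42.89138249694349
the job is handed in; nothing more can be done
None
```

I took the orange-grip wide spanner from its rest and lowered both prongs fully into the ring. I then turned the ring clockwise about 0.79 rad until I felt the stop, let go, backed off and handed the job in at about 17 s. `hand_in` reports no verdict.

| Last check | Result | Limit |
|---|---|---|
| White line against red tab | meets it in the top and scene views; line at 43°, tab measured at 41–42° | within 10° of the stop |
| Bar centre to ring axis | about 3 mm | 12 mm |
| Bar to the holes' line | about 5–8° (0.09–0.14 rad), from the play | 0.22 rad |
| Spanner height | bar flat on the ring; tool height at contact was as predicted | 7 mm above fully down |
| Narrow spanner | still at the same pixel in the top view | 30 mm |
| Robot | clear of everything, force reading near zero | touches nothing |

**Overshoot:** the spanner went about 34 mm too far in y on the way to the ring, because I typed one row too many. I corrected it above the ring and nothing was touched.

**Camera disagreement:** the top and wrist cameras disagreed by 2–3 mm on the ring's centre, which is within the 5 mm play.

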